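# Clamp a drain pipe on its support under the sink

## Task

Lift the black drain pipe off its wooden rest and lay it, roughly centred, across the two white saddles of the pipe support, then let it go and swing the hinged clamp top down over it until it bears on the pipe. Take the steel pin from its wooden block and push it down through the aligned holes of the two clamp lugs until its head sits on the upper lug. Finish while still holding: keep pressing the clamp firmly shut on the pipe (about 8 N down on the pin's head or on the lug) and do not let go; leave the jar, the tape roll and the elbow where they are.

Things in the scene. Friction and masses are not known exactly. Their poses are not given: they have to be found in the camera images.
- support: Fixed pipe support: dark wooden board 130 x 220 x 10 mm with two white saddles, each 36 mm along y, at y = -75 mm (open) and +75 mm (lower half of the clamp). Origin: underside of the board, midway between the saddles, under the pipe's axis; x across the pipe, y along it. Saddle cheeks: 58 mm over all across x, 60 mm high, mouth 44 mm wide. Free room between the saddles.
- seat (a point): Fixed point on the support, 62 mm above its underside and midway between the saddles: where the middle of the pipe's axis belongs. Axes as the support (y along the laid pipe).
- lower_hole (a point): Mouth of the hole in the clamp's lower lug: at (-46, +75, +60) mm in the support's frame, on the lug's top face. Round hole 12 mm, vertical, through the 16 mm thick lug, 34 mm of free depth from the lug's underside to the board.
- clamp (a joint): Hinge angle of the clamp's top half (rad). 0: shut, bearing on a laid pipe; grows as it opens upward and over to the support's +x side, up to 2.3. Starts wide open (1.7 to 2.2). The stiff hinge (0.1 N m) lets the top stay where it is left. Without a pipe it would sink to -0.05.
- clamp_hinge (a point): On the hinge axis (the support's y), at (34, 75, 62) mm in the support's frame. The point turns with the clamp top; its axes are the support's at angle 0. The top (white, 36 mm wide) reaches from here along its own -x: x = 0 to -63 mm bridges the pipe, 26 mm high; then the flat lug, x = -59 to -101 mm, z = 2 to 10 mm.
- clamp_hole (a point): Centre of the hole's mouth on the outer (upper when shut) face of the clamp top's lug, at (-80, 0, 10) mm in the frame of clamp_hinge; round hole 12 mm through the 8 mm lug. When shut it is in line with lower_hole, 12 mm above it.
- rest: Fixed rest for the pipe: two small wooden blocks 64 mm wide, 80 mm to either side of the origin along y, each with a notch, up to 23 mm high. Origin: on the table, midway between the blocks.
- pipe: Loose black plastic pipe, 40 mm diameter, 240 mm long, about 160 g. Origin: the middle of its axis; y along the pipe (it can roll, so x and z may point anywhere round it). Starts on its rest, its axis 32 mm above the table.
- block: Fixed wooden block 46 x 46 x 50 mm with a vertical hole that keeps the pin. Origin: centre of the underside.
- pin: Loose steel pin, about 80 g: shank 10 mm diameter, 42 mm long, with a tapered foot, under a round head 20 mm diameter and 28 mm high. Origin: on its axis at the underside of the head; z up along the pin towards the head. Starts upright in its block, the head sitting on the block's top.
- jar: Bystander: closed jar 52 mm diameter, 65 mm high; origin at the centre of its underside. Leave it alone.
- tape: Bystander: white tape roll lying flat, 80 mm diameter, 24 mm high; origin at the centre of its underside. Leave it alone.
- elbow: Bystander: white pipe elbow, 48 mm diameter, 50 mm high, 69 mm long; origin at the underside of its upright leg. Leave it alone.
Mind the look-alikes: they are no part of the job. Of the things shaped like the pin, the steel one is meant.

How it is judged:
By the outcome, as a careful person would: the job done as asked, in the order asked, and still so for the second after the job is handed in, while the arm keeps its last pose, push and grip.
It also fails if it takes over 70 s, if anything falls off the work surface, if the arm or the gripper's body presses on something with over 40 N, if the wrist force passes 120 N, or if a joint passes its speed limit or range.

## Robot

A 6-joint arm with a two-finger parallel gripper is mounted at the origin on the work surface. World frame = base frame: x ahead of the robot, y to its left, z up, the work surface at z = 0. Lengths are in m, angles in rad, forces in N, time in s.
With the tool pointing down it reaches from about 0.3 to 0.875 m from the base axis. Payload 4.2 kg.
Tool frame: the origin (TCP) lies between the finger pads; the fingertips stand 25 mm ahead of it and the grasp point (between the pads) lies 6 mm ahead of it; z points along the fingers, y is the line along which they close (so a half turn about z gives the same grasp; the last joint's range is limited). The gripper opens to 85 mm and grips with 20 to 120 N. Pads are 22 mm wide; open, the fingers measure 114 mm over their backs; the gripper's body (76 mm by 85 mm) begins 54 mm behind the grasp point. The pads swing forward as they close: fully open they stand 13 mm farther back than shut.
Start: joints at [-1.275, 0.32, 1.565, -0, 1.257, -0.02], TCP at [0.179, -0.547, 0.256] pointing down, gripper open.
Joint ranges: [-3.11, 3.11], [-0.84, 2.01], [0.21, 2.61], [-1.34, 4.49], [0.05, 2.63], [-2.56, 2.56]. Speed limits (rad/s): [2.57, 2.57, 3.14, 3.14, 3.14, 3.14].

## Interface

Orientations are given as a unit quaternion [x, y, z, w].
In Python, from plant import r gives the robot as it stands.
- The arm moves only by the tool send_rows, never from a script. Its arguments are lists of equal length, an entry for each row: "xyz": the shift along the tool's x, y, z scaled (see below), a list of three; "turn": the turn about the tool's z scaled (see below). In form: {"xyz": [[x, y, z], ...], "turn": [turn, ...]}. A call has 1 to 5 rows; each row is the pose to reach, as a shift and turn from the pose commanded when the call began, along the tool's axes at that moment, turning the shorter way round; what a row does not reach only later rows make up. The controller multiplies each number of a shift by 1 m and each number of a turn by 2 pi rad. A row lasts 1/12 s, in which the tool goes at most 41.7 mm and 7.16 degrees, less where a joint would pass 70% of its speed; a pose out of reach is approached as far as the arm can. A call with a number of a shift or a turn outside -1 to 1 is refused whole. A call with a gripper value outside its range is refused whole. "claw" is the opening, from 0 (shut) to 1 (fully open), set as the call begins (left out, the last holds). The fingers move at their own pace and stop on an object; "grip_force" is the grip in N (left out, the last holds). Time passes only in rows, so rows that repeat a pose let the fingers close. It gives the time, the measured TCP pose, the force, the opening and the grip force at its end, in the units of the state.
- r.read_state(): the state, without advancing time (a new reading comes with each control period).
- r.camera(name): name is "side" or "top"; returns a dict with "image" (384x512x3 uint8, blue, green, red), "vertical_fov" (degrees; the focal length in pixels is half the picture's height over the tangent of half this angle, whatever the lens; pixels are square), "cx", "cy" (the principal point, pixels), "cam_to_world" (4x4, takes a point from camera to world coordinates). Camera axes: x right, y up, looking along -z (the intrinsics and any distortion apply to the point x, -y, -z); pixel columns grow to the right and rows downward; lengths in m; the calibration is good to about 2 mm. A picture is of the moment at which its call begins. There is no depth.
- r.finish_job(): hands the job in; it is judged then, once.
The state is a dict: "clock": time; "joint_positions": joint angles; "qd": joint speeds; "joint_torque": joint torques, N m; "ee_pos": TCP position; "ee_rot": TCP orientation; "ft_force": force on the tool from outside, world axes, zero at the start; "moment": the same for the moment, N m; "gripper_width": opening from 0.0 (shut) to 1.0 (fully open); "gripper_force": force on a finger pad.
Only numpy, scipy, OpenCV 4.12 (cv2) and the standard library are available. Lean on these libraries where they do the work, as an engineer would, in place of code of your own. Each camera call takes 0.05 s, during which the arm holds its last target. There are 200 camera calls.

## Working session

There is one attempt and no reset: what is moved stays moved. The work goes in short steps, Python scripts to look and compute and a tool call to move; the robot and the scene stay as the last step left them, time stands still between calls to the robot, and variables do not carry over. Pictures are saved under pics/ and viewed, at most 10 in all, crops included, and the job is handed in when it is done.

Besides the shell and the picture viewer there is one more tool, called after "Request:" in YAML: its name, and indented under it one key for each argument. send_rows: Moves the arm, as the interface text tells. Shifts and turns lie within -1 to 1; 1 stands for 1 m of shift or 2 pi rad of turn. Its arguments: {"type":"object","properties":{"xyz":{"type":"array"},"turn":{"type":"array"},"claw":{"type":"number"},"grip_force":{"type":"number"}},"required":["xyz","turn"]}

```bash
ls; mkdir -p pics
python3 - <<'E'
from plant import r
import cv2,numpy as np
for n in("top","side"):
    c=r.camera(n); cv2.imwrite(f"pics/{n}0.png",c["image"]); print(n,{k:v for k,v in c.items() if k!="image"})
    np.save(f"pics/{n}0.npy",c["cam_to_world"])
print(r.read_state())
E
```

```text
pics
top {'vertical_fov': 47.45409307253426, 'cx': 257.16235279196803, 'cy': 191.44624021511115, 'cam_to_world': array([[ 0.02593098,  0.98640114, -0.16229717,  0.43544771],
       [-0.99958276,  0.02351851, -0.01676844,  0.01402151],
       [-0.01272342,  0.16266428,  0.98659944,  0.97750005],
       [ 0.        ,  0.        ,  0.        ,  1.        ]])}
side {'vertical_fov': 55.0897743202253, 'cx': 258.43620038399723, 'cy': 194.37202262686097, 'cam_to_world': array([[ 0.74339608,  0.40097215, -0.53533504,  0.18445049],
       [-0.66873005,  0.46082971, -0.58346903, -0.4320646 ],
       [ 0.01274346,  0.79174321,  0.61072112,  0.55503213],
       [ 0.        ,  0.        ,  0.        ,  1.        ]])}
{'clock': 0.1, 'joint_positions': array([-1.27497899e+00,  3.20236698e-01,  1.56554347e+00,  1.16706193e-05,
        1.25738273e+00, -2.00155996e-02]), 'qd': array([ 0.00136521,  0.00012366, -0.00281979,  0.00039327, -0.00077696,
       -0.00082977]), 'joint_torque': array([ 7.82236311e-04, -4.16406941e+01, -2.34702623e+01,  9.27108817e-05,
        4.79481358e-03, -6.34097255e-07]), 'ee_pos': array([ 0.17848581, -0.54620233,  0.25556655]), 'ee_rot': array([ 9.87557064e-01,  1.57259115e-01, -1.02429385e-04, -7.78432642e-04]), 'ft_force': array([ 1.03691488,  0.45866443, -0.28434564]), 'moment': array([ 0.03699265, -0.01250076,  0.00848002]), 'gripper_force': 0.0, 'gripper_width': 0.9986025709935008}
```

View pics/top0.png

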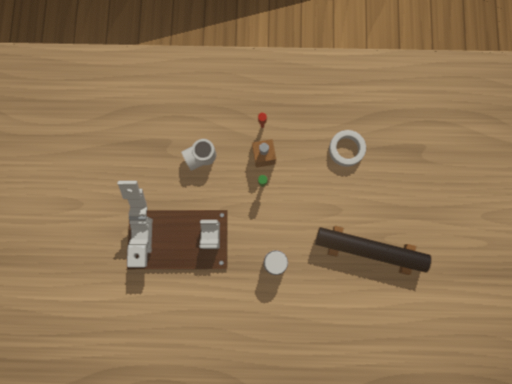

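View pics/side0.png

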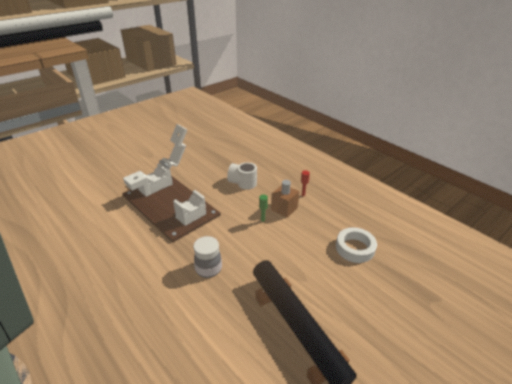

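Top view: the support has its clamp side at about (138,240), the open saddle at (209,234) and the clamp top standing up to (130,190). The steel pin is at (264,148), between a red (262,118) and a green (262,180) look-alike. The pipe runs from (319,236) to (429,262). Side view: pin at (286,187), pipe from (263,268) to (343,375).

Run:
```python
import cv2,numpy as np
t=cv2.imread("pics/top0.png"); s=cv2.imread("pics/side0.png")
def crop(im,x,y,w,h,k):
    c=cv2.resize(im[y:y+h,x:x+w],None,fx=k,fy=k,interpolation=cv2.INTER_CUBIC)
    for i in range(0,w,10): cv2.line(c,(i*k,0),(i*k,8 if (x+i)%50 else 16),(0,255,255),1)
    for i in range(0,h,10): cv2.line(c,(0,i*k),(8 if (y+i)%50 else 16,i*k),(0,255,255),1)
    return c
A=np.zeros((600,800,3),np.uint8)
A[:400,:480]=crop(t,110,175,120,100,4)
A[:320,480:800]=crop(t,240,105,40,40,8)*0+crop(t,240,130,80,80,4) if False else crop(t,230,105,80,80,4)
A[400:600,:480]=crop(t,310,220,120,50,4)
cv2.imwrite("pics/ct.png",A)
B=np.zeros((600,800,3),np.uint8)
B[:480,:440]=crop(s,115,120,110,120,4)
B[:280,440:800]=crop(s,230,160,90,70,4)
B[280:600,440:800]=crop(s,240,240,120,144,3)[:320,:360]
cv2.imwrite("pics/cs.png",B)
```

```text
(no output)
```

View pics/ct.png

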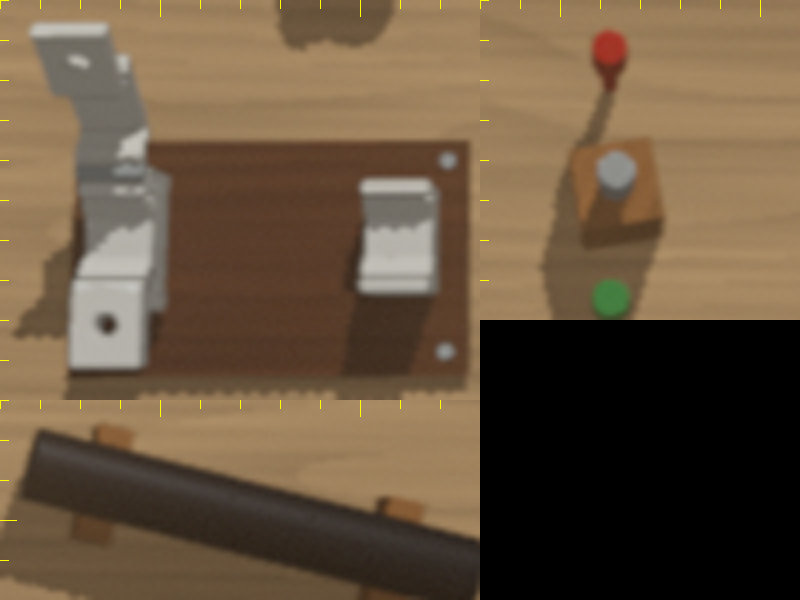

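View pics/cs.png

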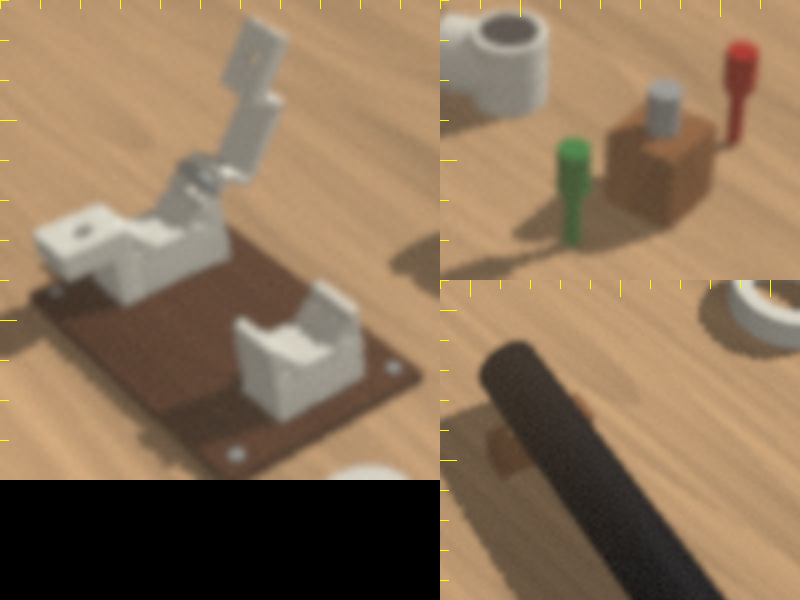

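Crops: in the top crop the lower-lug hole is at px (136.4,255.4), the clamp-top hole (inner face) at (129,190) and the steel head centre at (264,146.5). In the side crop they are at (135.4,177.4), (178.4,134) and (285.6,182).

```bash
cat > h.py <<'E'
import numpy as np,cv2
from scipy.optimize import least_squares,minimize
from scipy.spatial.transform import Rotation as R
FOV=dict(top=(47.45409307,257.16235,191.44624),side=(55.08977432,258.4362,194.372023))
C={n:np.load(f"pics/{n}0.npy") for n in FOV}
D=dict(top=0.,side=0.)
def proj(n,P,k=None):
    f,cx,cy=FOV[n]; f=192/np.tan(np.radians(f/2)); M=C[n]
    p=(np.atleast_2d(P)-M[:3,3])@M[:3,:3]
    u=np.c_[p[:,0],-p[:,1]]/-p[:,2:]
    u=u*(1+(D[n] if k is None else k)*(u**2).sum(1,keepdims=True))
    return u*f+[cx,cy]
def tri(d,x0=(.5,0,.05)):
    s=least_squares(lambda P:np.concatenate([proj(n,P)[0]-d[n] for n in d]),x0); return s.x,s.fun
E
cat > fit.py <<'E'
from h import *
T=[((-46,75,60),(136.4,255.4)),((65,-110,10),(226.6,209.9)),((-65,-110,10),(226.6,268.2)),((-65,110,10),(127.1,268.2)),
((29,-57,60),(199.6,219.9)),((29,-93,60),(218.1,219.9)),((-29,-57,60),(199.1,247.6)),((-29,-93,60),(218.6,247.6))]
S=[((-46,75,60),(135.4,177.4)),((65,-110,10),(220.2,214)),((-65,110,10),(122.6,193.7)),((-29,-57,60),(115+235/4-.4,120+319/4-.4)),((29,-93,60),(115+360/4-.4,120+316/4-.4))]
def W(p,q): q=np.array(q)/1000.; return R.from_euler('z',p[2]).apply(q)+[p[0],p[1],p[3]]
def res(p,kk=True):
    k=p[4:6] if kk else (0,0)
    return np.concatenate([(proj(n,W(p,[a for a,_ in L]),k[i])-[b for _,b in L]).ravel() for i,(n,L) in enumerate((('top',T),('side',S)))])
for kk in(False,True):
    s=least_squares(lambda p:res(p,kk),[.5,.2,0,0,0,0]); print(kk,s.x.round(4)); print(s.fun.reshape(-1,2).round(1).tolist())
p=s.x
print('seat',W(p,(0,0,62)),'hole',W(p,(-46,75,60)))
def hole(th,z=2): h=R.from_euler('y',th).apply([-80,0,z])+[34,75,62]; return W(p,h)
o=[((129.1),(189.9)),(178.4,133.9)]
s2=least_squares(lambda t:np.concatenate([proj('top',hole(t[0]),p[4])[0]-o[0],proj('side',hole(t[0]),p[5])[0]-o[1]]),[1.9]);print('theta',s2.x,s2.fun)
D['top'],D['side']=p[4:6]
print('pinhead',tri(dict(top=(263.6,146.4),side=(285.6,181.9))))
top=cv2.imread("pics/top0.png");sd=cv2.imread("pics/side0.png")
def mask(im,x0,y0,x1,y1):
    m=np.zeros(im.shape[:2],np.uint8);m[y0:y1,x0:x1]=(im[y0:y1,x0:x1].max(2)<62)*255
    n,l,st,_=cv2.connectedComponentsWithStats(m);return (l==1+st[1:,4].argmax()).astype(np.uint8)
M=dict(top=mask(top,305,215,445,285),side=mask(sd,240,250,370,384))
a=np.linspace(0,2*np.pi,24,endpoint=False)
cyl=np.concatenate([np.c_[.02*np.cos(a),0*a+y,.02*np.sin(a)] for y in(-.12,.12)])
def cost(q):
    c=0;P=R.from_euler('z',q[3]).apply(cyl)+q[:3]
    for n in M:
        K=cv2.convexHull(np.float32(proj(n,P)));m=np.zeros((384*4,512*4),np.uint8)
        cv2.fillConvexPoly(m,np.int32(K*4*16+1.5*16),1,shift=4);b=cv2.resize(M[n],None,fx=4,fy=4,interpolation=0)
        c+=1-(m&b).sum()/(m|b).sum()
    return c
for n in M: print(n,M[n].sum(),cv2.minAreaRect(np.argwhere(M[n])[:,::-1].astype(np.float32)))
g=minimize(cost,[.5,-.22,.032,-.2],method='Nelder-Mead',options=dict(initial_simplex=[[.5,-.22,.032,-.2],[.53,-.22,.032,-.2],[.5,-.25,.032,-.2],[.5,-.22,.045,-.2],[.5,-.22,.032,-.1]]))
print('pipe',g.x,g.fun)
E
python3 fit.py
```

```text
False [ 0.4901  0.2042  0.0253 -0.0027  0.      0.    ]
[[0.2, 1.5], [1.0, -2.8], [0.3, -2.2], [-0.2, -2.3], [0.8, 1.1], [-0.7, 1.1], [0.7, 1.1], [-1.6, 1.1], [-1.4, 1.3], [2.2, -1.9], [1.1, -1.3], [-1.8, 2.4], [-1.1, -0.5]]
True [ 0.4901  0.2041  0.0258 -0.0026  0.0261 -0.0144]
[[-0.0, 1.6], [1.0, -2.8], [0.3, -2.2], [-0.6, -2.0], [0.9, 1.1], [-0.6, 1.1], [0.8, 1.1], [-1.5, 1.1], [-1.2, 1.3], [2.3, -1.9], [1.4, -1.3], [-1.7, 2.4], [-1.0, -0.5]]
seat [0.49012342 0.20407764 0.05939674] hole [0.44220155 0.27786446 0.05739674]
theta [2.21779697] [ 1.01818883  0.64024136 -0.4709547   1.98058306]
pinhead (array([0.68039526, 0.01856447, 0.07685126]), array([-0.19221042,  0.23157796,  0.3109467 , -0.05698598]))
top 1505 ((373.6870422363281, 249.39657592773438), (114.92684936523438, 18.169668197631836), 14.782724380493164)
side 3124 ((302.4000244140625, 326.20001220703125), (148.0, 26.80000114440918), 53.13010025024414)
pipe [ 0.47311215 -0.22135762  0.02275333 -0.22124666] 0.4430518470160806
```

```bash
sed -i 's/=(im\[y0:y1,x0:x1\].max(2)<62)\*255/=((im[y0:y1,x0:x1].max(2)<95)\&(im[y0:y1,x0:x1,2].astype(int)-im[y0:y1,x0:x1,0]<28))*255/; s/^def W.*/def W(p,q):\n    q=np.array(q,float)\/1000.; b=(np.abs(q[...,0])>.06)*1.; q[...,0]+=b*p[6]\n    return R.from_euler("z",p[2]).apply(q)+[p[0],p[1],p[3]]/; s/\[.5,.2,0,0,0,0\]/[.5,.2,0,0,0,0,0]/' fit.py
cat >> fit.py <<'E'
K=[]
for n,im in(('top',top),('side',sd)):
    P=R.from_euler('z',g.x[3]).apply(cyl)+g.x[:3]; v=cv2.resize(im,None,fx=3,fy=3)
    c,_=cv2.findContours(cv2.resize(M[n],None,fx=3,fy=3,interpolation=0),0,1);cv2.drawContours(v,c,-1,(0,255,0),1)
    cv2.polylines(v,[cv2.convexHull(np.int32(proj(n,P)*3+1))],True,(0,0,255),1)
    K.append(v[630:1030,900:1300] if n=='top' else v[740:1140,700:1100])
cv2.imwrite('pics/chk.png',np.hstack(K))
E
python3 fit.py
```

```text
False [ 0.4933  0.2043  0.0207 -0.0027  0.5411  0.     -0.0084]
[[0.2, -0.2], [1.1, -0.2], [0.1, 0.5], [-0.5, -0.1], [1.0, -0.2], [-0.6, -0.2], [0.7, -0.3], [-1.6, -0.2], [-0.1, 0.7], [0.3, -0.7], [-0.8, -0.6], [-0.6, 1.9], [-0.0, -0.9]]
True [ 0.4929  0.2044  0.0235 -0.0023 -0.0206 -0.0517 -0.0086]
[[0.4, -0.1], [0.9, -0.1], [0.1, 0.5], [-0.2, 0.1], [0.8, -0.1], [-0.7, -0.1], [0.7, -0.2], [-1.7, -0.2], [0.3, 0.7], [0.2, -0.9], [-0.2, -0.5], [-0.5, 1.7], [-0.1, -1.1]]
seat [0.49287003 0.20444603 0.05966505] hole [0.44512221 0.2783456  0.05766505]
theta [2.28358817] [ 1.89139492  1.70481324 -0.69153489  3.49273553]
pinhead (array([0.68043734, 0.01856616, 0.07684208]), array([-0.19567187,  0.23595387,  0.31654922, -0.05805407]))
top 1969 ((373.4345397949219, 249.41769409179688), (115.90373992919922, 18.17437744140625), 14.620874404907227)
side 3476 ((302.5486755371094, 324.69189453125), (150.13082885742188, 27.57054901123047), 53.97262954711914)
pipe [ 0.4709675  -0.21950703  0.02911171 -0.2224601 ] 0.14243901447453833
```

View pics/chk.png

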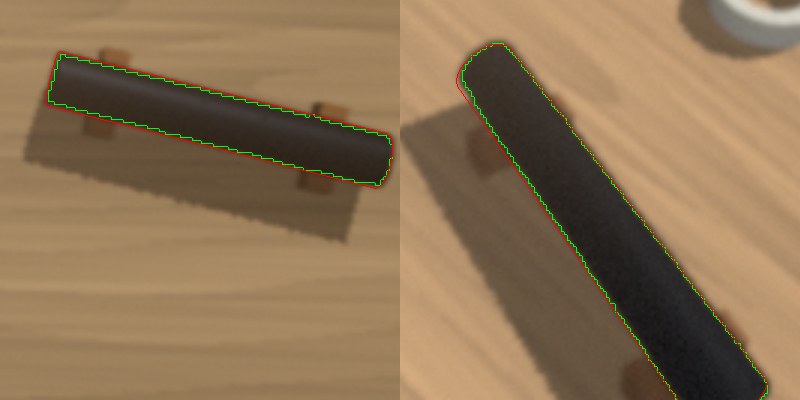

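The check picture shows the fitted pipe outline matching the mask in both views. Measured heights are within 3 mm of the text: pin head top 77 mm against 78, pipe axis 29 mm against 32.

```bash
cat > plan.py <<'E'
import sys,numpy as np
from plant import r
from scipy.spatial.transform import Rotation as R
def plan(wps,start=None):
    s=r.read_state()
    if start is None:
        Q=R.from_quat(s["ee_rot"]).as_matrix(); p=s["ee_pos"].copy(); a=np.degrees(np.arctan2(Q[1,0],Q[0,0]))
    else: p=np.array(start[:3]);a=start[3]
    print("at",p.round(4),"ang",round(a,2),"tilt z",Q[:,2].round(4) if start is None else "","F",s["ft_force"].round(1),"w",round(s["gripper_width"],3),"t",round(s["clock"],1))
    for w in wps:
        d=np.array(w[:3])-p; da=w[3]-a; n=max(1,int(np.ceil(max(np.linalg.norm(d)/.19,abs(da)/33))))
        for i in range(n):
            c,sn=np.cos(np.radians(a)),np.sin(np.radians(a)); v=d/n
            print("  shift",[round(float(x),4) for x in (c*v[0]+sn*v[1], sn*v[0]-c*v[1], -v[2])],"turn",round(-da/n/360,4)); a+=da/n
        p=np.array(w[:3])
E
python3 - <<'E'
from plan import *
plan([(.471,-.2195,.15,77.25),(.471,-.2195,.035,77.25)])
E
```

```text
at [ 0.1785 -0.5462  0.2556] ang 18.1 tilt z [-4.0e-04  1.5e-03 -1.0e+00] F [ 1.   0.5 -0.3] w 0.999 t 0.1
  shift [0.1265, -0.0732, 0.0352] turn -0.0548
  shift [0.1438, -0.0263, 0.0352] turn -0.0548
  shift [0.1442, 0.0238, 0.0352] turn -0.0548
  shift [0.0, 0.0, 0.115] turn -0.0
```

Request:
send_rows:
  xyz:
    - [0.1265, -0.0732, 0.0352]
    - [0.1265, -0.0732, 0.0352]
    - [0.1265, -0.0732, 0.0352]
    - [0.1265, -0.0732, 0.0352]
    - [0.1265, -0.0732, 0.0352]
  turn: [-0.0548, -0.0548, -0.0548, -0.0548, -0.0548]
  claw: 1

```text
clock: 0.52
ee_pos: [0.2778, -0.4333, 0.2194]
ee_rot: [0.945, 0.326, 0.0, -0.003]
ft_force: [-0.5, -0.2, -0.2]
gripper_width: 1.0
gripper_force: 0.0
```

Request:
send_rows:
  xyz:
    - [0.1438, -0.0263, 0.0352]
    - [0.1438, -0.0263, 0.0352]
    - [0.1438, -0.0263, 0.0352]
    - [0.1438, -0.0263, 0.0352]
    - [0.1438, -0.0263, 0.0352]
  turn: [-0.0548, -0.0548, -0.0548, -0.0548, -0.0548]

```text
clock: 0.93
ee_pos: [0.375, -0.3257, 0.1846]
ee_rot: [0.876, 0.483, 0.0, -0.002]
ft_force: [0.2, 0.1, -0.2]
gripper_width: 0.999
gripper_force: 0.0
```

Request:
send_rows:
  xyz:
    - [0.1442, 0.0238, 0.0352]
    - [0.1442, 0.0238, 0.0352]
    - [0.1442, 0.0238, 0.0352]
    - [0.1442, 0.0238, 0.0352]
    - [0.1442, 0.0238, 0.0352]
  turn: [-0.0548, -0.0548, -0.0548, -0.0548, -0.0548]

```text
clock: 1.35
ee_pos: [0.473, -0.2178, 0.1496]
ee_rot: [0.78, 0.626, 0.0, -0.001]
ft_force: [-0.4, -0.9, 0.5]
gripper_width: 1.001
gripper_force: 0.0
```

Run:
```python
from plan import *
plan([(.471,-.2195,.035,77.25)])
```

```text
at [ 0.473  -0.2178  0.1496] ang 77.47 tilt z [-5.0e-04  1.2e-03 -1.0e+00] F [-0.4 -0.9  0.5] w 1.001 t 1.4
  shift [-0.002, -0.0016, 0.1146] turn 0.0006
```

Path is exact; descend, grip, and lift to carrying height.

Request:
send_rows:
  xyz:
    - [-0.001, -0.002, 0.04]
    - [-0.002, -0.002, 0.075]
    - [-0.002, -0.002, 0.105]
    - [-0.002, -0.002, 0.115]
    - [-0.002, -0.002, 0.115]
  turn: [0, 0, 0, 0, 0]

```text
clock: 1.77
ee_pos: [0.4668, -0.2219, 0.0337]
ee_rot: [0.781, 0.624, -0.001, -0.002]
ft_force: [0.3, -0.1, 0.2]
gripper_width: 1.001
gripper_force: 0.0
```

Request:
send_rows:
  xyz:
    - [0, 0, 0]
    - [0, 0, 0]
    - [0, 0, 0]
    - [0, 0, 0]
    - [0, 0, 0]
  turn: [0, 0, 0, 0, 0]
  claw: 0
  grip_force: 50

```text
clock: 2.18
ee_pos: [0.4696, -0.2221, 0.0376]
ee_rot: [0.781, 0.624, 0.001, 0.002]
ft_force: [-0.5, -0.5, 5.9]
gripper_width: 0.454
gripper_force: 49.6
```

Request:
send_rows:
  xyz:
    - [0, 0, 0]
    - [0, 0, 0]
    - [0, 0, 0]
    - [0, 0, 0]
    - [0, 0, 0]
  turn: [0, 0, 0, 0, 0]

```text
clock: 2.6
ee_pos: [0.4696, -0.2221, 0.0376]
ee_rot: [0.781, 0.624, 0.001, 0.002]
ft_force: [-1.0, -0.3, 4.1]
gripper_width: 0.454
gripper_force: 49.6
```

Request:
send_rows:
  xyz:
    - [0, 0, -0.02]
    - [0, 0, -0.05]
    - [0, 0, -0.09]
    - [0, 0, -0.13]
    - [0, 0, -0.15]
  turn: [0, 0, 0, 0, 0]

```text
clock: 3.02
ee_pos: [0.4702, -0.2221, 0.1911]
ee_rot: [0.781, 0.625, 0.002, 0.004]
ft_force: [1.2, -1.2, -1.8]
gripper_width: 0.45
gripper_force: 51.2
```

Run:
```python
from plan import *
plan([(.4929,.2044,.165,88.65)])
```

```text
at [ 0.4702 -0.2221  0.1911] ang 77.29 tilt z [ 0.0075 -0.0039 -1.    ] F [ 1.2 -1.2 -1.8] w 0.45 t 3.0
  shift [0.1403, -0.0239, 0.0087] turn -0.0105
  shift [0.1416, -0.0146, 0.0087] turn -0.0105
  shift [0.1423, -0.0052, 0.0087] turn -0.0105
```

Request:
send_rows:
  xyz:
    - [0.14, -0.024, 0.003]
    - [0.14, -0.024, 0.003]
    - [0.14, -0.024, 0.003]
    - [0.14, -0.024, 0.003]
    - [0.14, -0.024, 0.003]
  turn: [-0.016, -0.016, -0.016, -0.016, -0.016]

```text
clock: 3.43
ee_pos: [0.4755, -0.0762, 0.1833]
ee_rot: [0.747, 0.664, 0.001, -0.0]
ft_force: [-0.2, 0.6, -1.3]
gripper_width: 0.454
gripper_force: 51.1
```

Request:
send_rows:
  xyz:
    - [0.142, -0.012, 0.003]
    - [0.142, -0.012, 0.003]
    - [0.142, -0.012, 0.003]
    - [0.142, -0.012, 0.003]
    - [0.142, -0.012, 0.003]
  turn: [-0.016, -0.016, -0.016, -0.016, -0.016]

```text
clock: 3.85
ee_pos: [0.4815, 0.0655, 0.1802]
ee_rot: [0.713, 0.701, 0.001, 0.0]
ft_force: [0.9, -0.4, -1.8]
gripper_width: 0.452
gripper_force: 51.1
```

Run:
```python
from plan import *
plan([(.4929,.2044,.165,88.65)])
```

```text
at [0.4815 0.0655 0.1802] ang 89.03 tilt z [ 1.2e-03  9.0e-04 -1.0e+00] F [ 0.9 -0.4 -1.8] w 0.452 t 3.9
  shift [0.139, 0.009, 0.0152] turn 0.0011
```

Request:
send_rows:
  xyz:
    - [0.139, 0.009, 0.03]
    - [0.139, 0.009, 0.03]
    - [0.139, 0.009, 0.03]
    - [0.139, 0.009, 0.03]
    - [0.139, 0.009, 0.03]
  turn: [0.001, 0.001, 0.001, 0.001, 0.001]

```text
clock: 4.27
ee_pos: [0.4938, 0.2037, 0.149]
ee_rot: [0.716, 0.698, 0.0, -0.0]
ft_force: [0.6, -0.5, -1.6]
gripper_width: 0.455
gripper_force: 51.1
```

Run:
```python
from plan import *
import cv2
from h import proj
V=[]
for n in("top","side"):
    im=r.camera(n)["image"]; cv2.imwrite(f"pics/{n}1.png",im)
plan([(.4929,.2044,.068,88.65)])
t=cv2.imread("pics/top1.png")[150:290,100:250]; s=cv2.imread("pics/side1.png")[90:250,110:260]
A=np.zeros((480,800,3),np.uint8);A[:373,:400]=cv2.resize(t,(400,373),interpolation=2);A[:427,400:]=cv2.resize(s,(400,427),interpolation=2)
cv2.imwrite("pics/v1.png",A)
```

```text
at [0.4934 0.2009 0.1496] ang 88.49 tilt z [-3.0e-04 -1.3e-03 -1.0e+00] F [-0.6  0.1 -1.5] w 0.452 t 4.4
  shift [0.0035, -0.0006, 0.0816] turn -0.0005
```

View pics/v1.png

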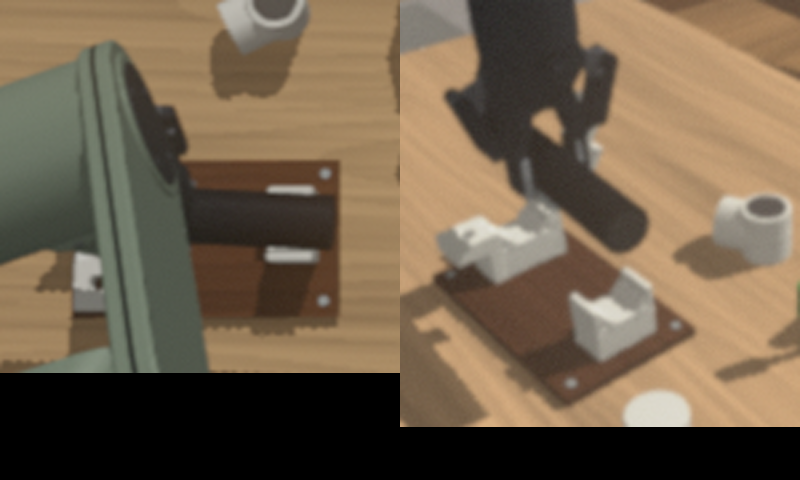

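The top view shows the held pipe over the support with its free end at about px (225,232), above the open saddle. In the side view it clears the saddles. I'll compare its predicted and seen edges to get the camera bias.

Run:
```python
from h import *
from plant import r
im=cv2.imread("pics/top1.png").astype(int); s=r.read_state(); 
p=s["ee_pos"]; Q=R.from_quat(s["ee_rot"]).as_matrix(); ax=Q[:,0]; c=p+Q[:,2]*.006
a=np.linspace(0,2*np.pi,48,endpoint=False)
e1=Q[:,1];e2=Q[:,2]
P=np.concatenate([c-y*ax+.02*(np.cos(a)[:,None]*e1+np.sin(a)[:,None]*e2) for y in(0.,.12)])
H=cv2.convexHull(np.float32(proj('top',P)))[:,0]
m=np.zeros((3840,5120),np.uint8); cv2.fillConvexPoly(m,np.int32(H*10+5),1)
for u in(185,195,205,212,218):
    col=np.flatnonzero(m[:,u*10+5])/10-.5
    g=im[200:260,u]; d=(g.max(1)<70)&(g[:,2]-g[:,0]<28)
    print(u,'pred',col.min(),col.max(),'seen',200+np.flatnonzero(d)[[0,-1]], g[18:46,2].tolist() if u in(205,) else '')
row=232; print('end pred',H[:,0].max(), 'seen',im[row,215:235,2].tolist())
```

```text
185 pred 220.7 241.7 seen [221 241] 
195 pred 221.2 242.2 seen [222 242] 
205 pred 221.7 242.7 seen [223 249] [94, 126, 172, 172, 116, 60, 52, 53, 58, 57, 56, 56, 53, 53, 52, 51, 51, 49, 48, 48, 48, 45, 43, 47, 84, 133, 155, 178]
212 pred 222.0 243.1 seen [224 249] 
218 pred 222.3 243.4 seen [224 242] 
end pred 229.44173 seen [53, 58, 55, 57, 58, 60, 58, 59, 59, 60, 68, 88, 124, 154, 160, 159, 160, 159, 159, 160]
```

Camera bias is under 0.3 mm. The laid direction has to be 91.4° (support yaw +1.35°), so I turn +2.9° and go down gently.

Request:
send_rows:
  xyz:
    - [0, -0.001, 0.01]
    - [0, -0.001, 0.03]
    - [0, -0.001, 0.05]
    - [0, -0.001, 0.06]
    - [0, -0.001, 0.06]
  turn: [-0.008, -0.008, -0.008, -0.008, -0.008]

```text
clock: 4.78
ee_pos: [0.491, 0.1995, 0.088]
ee_rot: [0.7, 0.715, -0.002, -0.001]
ft_force: [-1.1, 0.4, -3.1]
gripper_width: 0.448
gripper_force: 51.1
```

Run:
```python
from plan import *
plan([(.4926,.2005,.068,91.4)])
```

```text
at [0.491  0.1995 0.088 ] ang 91.21 tilt z [-0.0043 -0.0022 -1.    ] F [-1.1  0.4 -3.1] w 0.448 t 4.8
  shift [0.001, 0.0016, 0.02] turn -0.0005
```

Request:
send_rows:
  xyz:
    - [0, 0.001, 0]
    - [0, 0.001, 0.004]
    - [0, 0.001, 0.008]
    - [0, 0.001, 0.012]
    - [0, 0.001, 0.012]
  turn: [0, 0, 0, 0, 0]

```text
clock: 5.2
ee_pos: [0.4929, 0.2016, 0.0773]
ee_rot: [0.699, 0.715, -0.0, -0.0]
ft_force: [0.2, -1.0, -2.5]
gripper_width: 0.452
gripper_force: 51.1
```

Run:
```python
from plan import *
plan([(.4926,.2005,.068,91.4)])
```

```text
at [0.4929 0.2016 0.0773] ang 91.32 tilt z [-8.e-04 -4.e-04 -1.e+00] F [ 0.2 -1.  -2.5] w 0.452 t 5.2
  shift [-0.0011, -0.0004, 0.0093] turn -0.0002
```

Request:
send_rows:
  xyz:
    - [0, 0, 0.003]
    - [0, 0, 0.006]
    - [0, 0, 0.008]
    - [0, 0, 0.01]
    - [0, 0, 0.01]
  turn: [0, 0, 0, 0, 0]

```text
clock: 5.62
ee_pos: [0.4933, 0.2018, 0.0677]
ee_rot: [0.699, 0.715, 0.0, 0.0]
ft_force: [0.4, 0.3, -2.2]
gripper_width: 0.453
gripper_force: 51.3
```

Run:
```python
from plan import *
plan([(.4926,.2005,.068,91.4)])
```

```text
at [0.4933 0.2018 0.0677] ang 91.33 tilt z [ 1.e-04 -1.e-04 -1.e+00] F [ 0.4  0.3 -2.2] w 0.453 t 5.6
  shift [-0.0013, -0.0007, -0.0003] turn -0.0002
```

Request:
send_rows:
  xyz:
    - [0, 0, 0.001]
    - [0, 0, 0.002]
    - [0, 0, 0.003]
    - [0, 0, 0.003]
    - [0, 0, 0.003]
  turn: [0, 0, 0, 0, 0]

```text
clock: 6.03
ee_pos: [0.4934, 0.2018, 0.0675]
ee_rot: [0.699, 0.715, 0.001, 0.0]
ft_force: [-5.3, -2.2, 20.5]
gripper_width: 0.455
gripper_force: 53.4
```

Run:
```python
from plan import *
plan([])
```

```text
at [0.4934 0.2018 0.0675] ang 91.32 tilt z [ 1.2e-03  4.0e-04 -1.0e+00] F [-5.3 -2.2 20.5] w 0.455 t 6.0
```

Seated (the contact force came up at TCP z = 67.5 mm, so the axis is at 62 mm). Relax the press, release and rise.

Request:
send_rows:
  xyz:
    - [0, 0, -0.001]
    - [0, 0, -0.002]
    - [0, 0, -0.002]
    - [0, 0, -0.002]
    - [0, 0, -0.002]
  turn: [0, 0, 0, 0, 0]

```text
clock: 6.45
ee_pos: [0.4934, 0.2018, 0.0676]
ee_rot: [0.699, 0.715, 0.0, 0.0]
ft_force: [-3.8, -1.1, 9.2]
gripper_width: 0.452
gripper_force: 51.9
```

Request:
send_rows:
  xyz:
    - [0, 0, 0]
    - [0, 0, 0]
    - [0, 0, 0]
    - [0, 0, 0]
    - [0, 0, 0]
  turn: [0, 0, 0, 0, 0]
  claw: 0.9

```text
clock: 6.87
ee_pos: [0.4933, 0.2017, 0.0664]
ee_rot: [0.699, 0.715, -0.0, -0.0]
ft_force: [-0.2, -0.0, -1.1]
gripper_width: 0.901
gripper_force: 0.0
```

Request:
send_rows:
  xyz:
    - [0, 0, -0.01]
    - [0, 0, -0.04]
    - [0, 0, -0.08]
    - [0, 0, -0.12]
    - [0, 0, -0.14]
  turn: [0, 0, 0, 0, 0]

```text
clock: 7.28
ee_pos: [0.4949, 0.2024, 0.2122]
ee_rot: [0.699, 0.715, 0.004, 0.002]
ft_force: [0.8, 0.4, -0.5]
gripper_width: 0.902
gripper_force: 0.0
```

Run:
```python
from plan import *
plan([(.65,.280,.207,125),(.65,.280,.207,155),(.65,.28,.207,181.4)])
```

```text
at [0.4949 0.2024 0.2122] ang 91.32 tilt z [ 0.0074  0.0027 -1.    ] F [ 0.8  0.4 -0.5] w 0.902 t 7.3
  shift [0.037, 0.0784, 0.0026] turn -0.0468
  shift [0.0127, 0.0858, 0.0026] turn -0.0468
  shift [0.0, 0.0, -0.0] turn -0.0833
  shift [0.0, 0.0, -0.0] turn -0.0733
```

Request:
send_rows:
  xyz:
    - [0.037, 0.078, 0]
    - [0.037, 0.078, 0]
    - [0.037, 0.078, 0]
    - [0.037, 0.078, 0]
    - [0.037, 0.078, 0]
  turn: [-0.0834, -0.0834, -0.0834, -0.0834, -0.0834]
  claw: 0

```text
clock: 7.7
ee_pos: [0.5708, 0.2408, 0.2068]
ee_rot: [0.488, 0.873, -0.0, 0.0]
ft_force: [0.3, -0.3, -0.4]
gripper_width: 0.19
gripper_force: 0.0
```

Request:
send_rows:
  xyz:
    - [0, 0, 0]
    - [0, 0, 0]
    - [0, 0, 0]
    - [0, 0, 0]
    - [0, 0, 0]
  turn: [-0.0834, -0.0834, -0.0834, -0.0834, -0.0834]

```text
clock: 8.12
ee_pos: [0.57, 0.2403, 0.2073]
ee_rot: [0.247, 0.969, 0.0, 0.0]
ft_force: [-0.2, 0.2, -0.0]
gripper_width: -0.0
gripper_force: 0.0
```

Request:
send_rows:
  xyz:
    - [0, 0, 0]
    - [0, 0, 0]
    - [0, 0, 0]
    - [0, 0, 0]
    - [0, 0, 0]
  turn: [-0.0834, -0.0834, -0.0834, -0.0834, -0.0834]

```text
clock: 8.53
ee_pos: [0.5701, 0.2404, 0.2071]
ee_rot: [-0.012, 1.0, 0.0, 0.0]
ft_force: [0.5, -0.6, -0.6]
gripper_width: -0.002
gripper_force: 0.0
```

Run:
```python
from plan import *
import cv2
plan([(.65,.280,.207,181.4),(.65,.28,.145,181.4)])
V=[]
for n,(x,y,w,h) in(("top",(100,140,150,140)),("side",(110,90,150,140))):
    im=r.camera(n)["image"]; cv2.imwrite(f"pics/{n}2.png",im); V.append(cv2.resize(im[y:y+h,x:x+w],(400,373),interpolation=2))
cv2.imwrite("pics/v2.png",np.hstack(V))
```

```text
at [0.5701 0.2404 0.2071] ang -178.64 tilt z [ 2.e-04  0.e+00 -1.e+00] F [ 0.5 -0.6 -0.6] w -0.002 t 8.5
  shift [-0.0073, 0.0034, 0.0] turn -0.0909
  shift [-0.008, -0.0011, 0.0] turn -0.0909
  shift [-0.0062, -0.0053, 0.0] turn -0.0909
  shift [-0.0023, -0.0078, 0.0] turn -0.0909
  shift [0.0022, -0.0078, 0.0] turn -0.0909
  shift [0.0061, -0.0054, 0.0] turn -0.0909
  shift [0.008, -0.0012, 0.0] turn -0.0909
  shift [0.0074, 0.0033, 0.0] turn -0.0909
  shift [0.0044, 0.0068, 0.0] turn -0.0909
  shift [0.0001, 0.0081, 0.0] turn -0.0909
  shift [-0.0043, 0.0069, 0.0] turn -0.0909
  shift [-0.0, 0.0, 0.062] turn 0.0
```

View pics/v2.png

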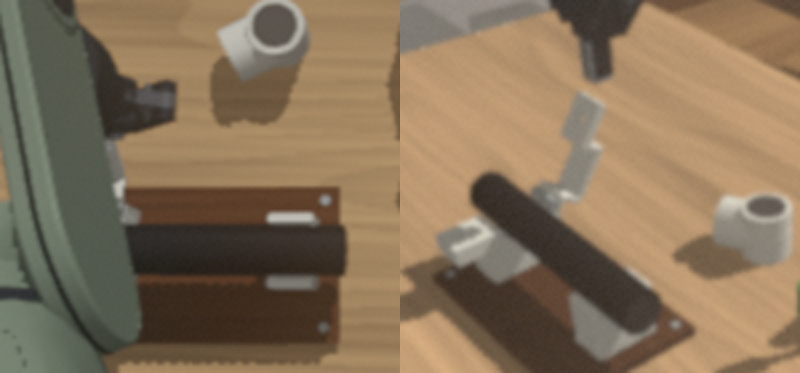

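Top and side views show the pipe lying in both saddles with its end at px (229,234). The clamp top stands open at +x, and the shut fingers are above it. I'll go behind the lug on its +x side, then down.

Request:
send_rows:
  xyz:
    - [-0.033, 0.02, 0]
    - [-0.066, 0.0405, 0]
    - [-0.066, 0.0405, 0]
    - [-0.066, 0.0405, 0.03]
    - [-0.066, 0.0405, 0.064]
  turn: [0, 0, 0, 0, 0]

```text
clock: 9.05
ee_pos: [0.6375, 0.2837, 0.1446]
ee_rot: [-0.01, 1.0, 0.001, 0.003]
ft_force: [-0.2, 0.2, -0.3]
gripper_width: 0.001
gripper_force: 0.0
```

Run:
```python
from plan import *
plan([])
s=r.read_state()["ee_pos"]
for X,Z in[(.592,.118),(.567,.130),(.548,.142),(.535,.150),(.52,.15),(.5022,.1476),(.4707,.132),(.4476,.1055),(.4382,.0807),(.4368,.070)]:
    print(round(s[0]-X-.011,4), round(s[2]-Z-.025,4))
```

```text
at [0.6375 0.2837 0.1446] ang -178.84 tilt z [ 0.0065  0.0027 -1.    ] F [-0.2  0.2 -0.3] w 0.001 t 9.1
0.0345 0.0016
0.0595 -0.0104
0.0785 -0.0224
0.0915 -0.0304
0.1065 -0.0304
0.1243 -0.028
0.1558 -0.0124
0.1789 0.0141
0.1883 0.0389
0.1897 0.0496
```

Request:
send_rows:
  xyz:
    - [0.016, 0, 0]
    - [0.032, 0, 0]
    - [0.045, 0, -0.006]
    - [0.057, 0, -0.012]
    - [0.067, 0, -0.018]
  turn: [0, 0, 0, 0, 0]

```text
clock: 9.47
ee_pos: [0.5677, 0.2811, 0.1621]
ee_rot: [-0.011, 1.0, 0.0, 0.001]
ft_force: [1.6, -0.5, -0.2]
gripper_width: -0.001
gripper_force: 0.7
```

Request:
send_rows:
  xyz:
    - [0.009, 0, -0.006]
    - [0.022, 0, -0.014]
    - [0.029, 0, -0.014]
    - [0.037, 0, -0.014]
    - [0.046, 0, -0.013]
  turn: [0, 0, 0, 0, 0]

```text
clock: 9.88
ee_pos: [0.5222, 0.2801, 0.1745]
ee_rot: [-0.012, 1.0, 0.0, 0.001]
ft_force: [1.5, 0.1, 1.5]
gripper_width: -0.0
gripper_force: 0.8
```

Run:
```python
from plan import *
import cv2
plan([])
for n in("side",):
    im=r.camera(n)["image"]; cv2.imwrite(f"pics/{n}3.png",cv2.resize(im[90:230,110:260],(600,560),interpolation=2))
```

```text
at [0.5222 0.2801 0.1745] ang -178.62 tilt z [ 1.9e-03  9.0e-04 -1.0e+00] F [1.5 0.1 1.5] w -0.0 t 9.9
```

View pics/side3.png

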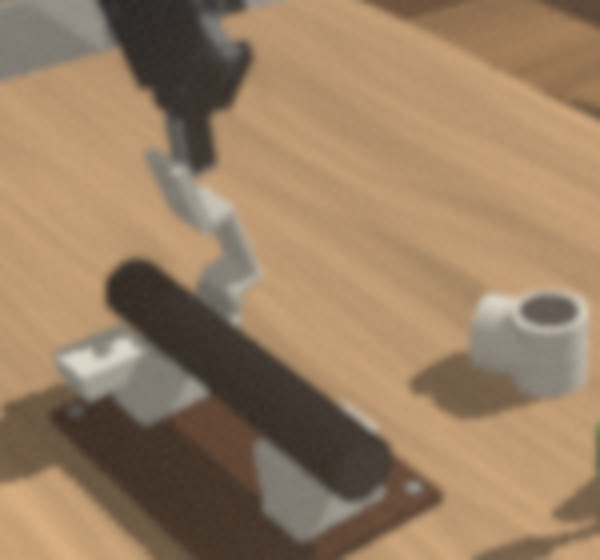

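Side view: the clamp top (about crop (200,210)) has passed vertical and leans over the pipe, with the shut fingers behind its lug. Follow the arc down.

Request:
send_rows:
  xyz:
    - [0.013, 0, 0.003]
    - [0.03, 0, 0.011]
    - [0.04, 0, 0.017]
    - [0.053, 0, 0.029]
    - [0.058, 0, 0.036]
  turn: [0, 0, 0, 0, 0]

```text
clock: 10.35
ee_pos: [0.4621, 0.2779, 0.1364]
ee_rot: [-0.012, 1.0, -0.001, -0.002]
ft_force: [-0.8, 0.3, 1.5]
gripper_width: -0.003
gripper_force: 0.5
```

Request:
send_rows:
  xyz:
    - [0.005, 0, 0.0075]
    - [0.009, 0, 0.016]
    - [0.012, 0, 0.024]
    - [0.014, 0, 0.032]
    - [0.015, 0, 0.038]
  turn: [0, 0, 0, 0, 0]

```text
clock: 10.77
ee_pos: [0.4491, 0.2779, 0.0985]
ee_rot: [-0.012, 1.0, -0.0, -0.001]
ft_force: [-0.8, 0.2, 0.9]
gripper_width: 0.004
gripper_force: 0.5
```

Request:
send_rows:
  xyz:
    - [0, 0, 0.002]
    - [0, 0, 0.003]
    - [0, 0, 0.004]
    - [0, 0, 0.005]
    - [0, 0, 0.005]
  turn: [0, 0, 0, 0, 0]

```text
clock: 11.18
ee_pos: [0.4487, 0.2779, 0.0961]
ee_rot: [-0.012, 1.0, -0.0, -0.001]
ft_force: [-5.6, -2.2, 13.5]
gripper_width: 0.003
gripper_force: 6.8
```

Run:
```python
from plan import *
plan([])
```

```text
at [0.4487 0.2779 0.0961] ang -178.64 tilt z [-1.7e-03 -5.0e-04 -1.0e+00] F [-5.6 -2.2 13.5] w 0.003 t 11.2
```

Clamp is shut and bearing (lug top at 71 mm, 13 N). Lift off and go above the pin.

Request:
send_rows:
  xyz:
    - [0, 0, -0.02]
    - [0, 0, -0.05]
    - [0, 0, -0.09]
    - [0, 0, -0.115]
    - [0, 0, -0.115]
  turn: [0, 0, 0, 0, 0]

```text
clock: 11.6
ee_pos: [0.4527, 0.2798, 0.2157]
ee_rot: [-0.012, 1.0, 0.003, 0.006]
ft_force: [0.1, 0.8, 0.2]
gripper_width: -0.0
gripper_force: 0.0
```

Run:
```python
from plan import *
plan([(.6804,.0186,.18,-178.64),(.6804,.0186,.080,-178.64)])
```

```text
at [0.4527 0.2798 0.2157] ang -178.62 tilt z [ 0.0112  0.0063 -0.9999] F [0.1 0.8 0.2] w -0.0 t 11.6
  shift [-0.1107, -0.1333, 0.0178] turn 0.0
  shift [-0.1107, -0.1333, 0.0178] turn 0.0
  shift [-0.0, 0.0, 0.1] turn -0.0
```

Request:
send_rows:
  xyz:
    - [-0.112, -0.132, 0.008]
    - [-0.112, -0.132, 0.008]
    - [-0.112, -0.132, 0.008]
    - [-0.112, -0.132, 0.008]
    - [-0.112, -0.132, 0.008]
  turn: [0, 0, 0, 0, 0]
  claw: 0.6

```text
clock: 12.02
ee_pos: [0.5685, 0.1443, 0.2005]
ee_rot: [-0.01, 1.0, -0.001, 0.001]
ft_force: [-0.2, -0.5, 0.0]
gripper_width: 0.602
gripper_force: 0.0
```

Request:
send_rows:
  xyz:
    - [-0.112, -0.132, 0.008]
    - [-0.112, -0.132, 0.008]
    - [-0.112, -0.132, 0.008]
    - [-0.112, -0.132, 0.008]
    - [-0.112, -0.132, 0.008]
  turn: [0, 0, 0, 0, 0]

```text
clock: 12.43
ee_pos: [0.6834, 0.0143, 0.1918]
ee_rot: [-0.01, 1.0, -0.001, 0.001]
ft_force: [-0.0, -0.0, 0.4]
gripper_width: 0.6
gripper_force: 0.0
```

Request:
send_rows:
  xyz:
    - [0, 0, 0]
    - [0, 0, 0]
    - [0, 0, 0]
  turn: [0, 0, 0]

```text
clock: 12.68
ee_pos: [0.6788, 0.0209, 0.1933]
ee_rot: [-0.013, 1.0, 0.0, -0.001]
ft_force: [-0.2, 0.4, -0.6]
gripper_width: 0.599
gripper_force: 0.0
```

Run:
```python
from plan import *
import cv2
plan([(.6804,.0186,.13,-178.64),(.6804,.0186,.080,-178.64)])
im=r.camera("top")["image"]; cv2.imwrite("pics/top4.png",im)
im2=r.camera("side")["image"]; cv2.imwrite("pics/side4.png",im2)
V=[cv2.resize(im[170:280,105:240],(486,396),interpolation=2),cv2.resize(im2[130:240,110:194],(302,396),interpolation=2)]
cv2.imwrite("pics/v4.png",np.hstack(V))
```

```text
at [0.6788 0.0209 0.1933] ang -178.56 tilt z [-1.3e-03  5.0e-04 -1.0e+00] F [-0.2  0.4 -0.6] w 0.599 t 12.7
  shift [-0.0015, -0.0023, 0.0633] turn 0.0002
  shift [-0.0, 0.0, 0.05] turn -0.0
```

View pics/v4.png

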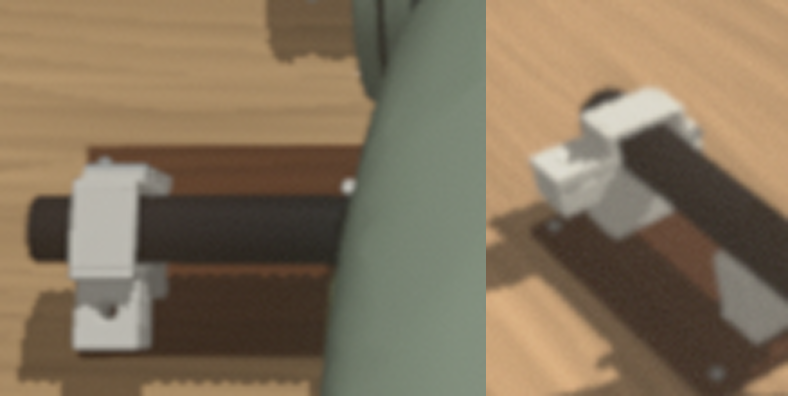

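The top view shows the clamp top shut over the pipe, with the lug hole at px (135.2,256.2). Take the pin.

Request:
send_rows:
  xyz:
    - [-0.0015, -0.002, 0.03]
    - [-0.0015, -0.002, 0.06]
    - [-0.0015, -0.002, 0.09]
    - [-0.0015, -0.002, 0.108]
    - [-0.0015, -0.002, 0.112]
  turn: [0, 0, 0, 0, 0]

```text
clock: 13.2
ee_pos: [0.6783, 0.0189, 0.078]
ee_rot: [-0.013, 1.0, 0.0, -0.004]
ft_force: [0.3, 0.5, -0.2]
gripper_width: 0.597
gripper_force: 0.0
```

Run:
```python
from plan import *
from h import *
plan([(.6804,.0186,.080,-178.64)])
im=cv2.imread("pics/top4.png"); g=cv2.cvtColor(im,6).astype(int)
print(g[250:264,124:150])
sp=np.array([.4926,.2044,.0236])
for h in((-46,75,72),(-67,57,72),(-67,93,72),(-29,57,88),(-29,93,88)):
    q=R.from_euler('z',sp[2]).apply(np.array(h)/1000)+[sp[0],sp[1],0]; print(h,q.round(4),proj('top',q).round(2),proj('side',q).round(2))
```

```text
at [0.6783 0.0189 0.078 ] ang -178.52 tilt z [-7.4e-03 -1.0e-04 -1.0e+00] F [ 0.3  0.5 -0.2] w 0.597 t 13.2
  shift [-0.0021, -0.0004, -0.002] turn 0.0003
[[115 120 115 119 121 122 123 122 122 122 121 122 122 122 122 122 123 135
  159 164 145 133 108  95  96  96]
 [ 93 104 112 120 121 122 121 122 121 121 123 122 124 122 122 121 127 151
  174 168 145 134 110  95  94  93]
 [ 88  97 111 120 121 121 121 122 121 119 119 120 120 120 122 120 128 156
  177 167 145 138 116  93  84  80]
 [ 88  96 111 119 123 121 120 120 117 113 112 112 113 116 122 123 136 162
  175 162 141 137 114  79  62  59]
 [ 91  98 114 130 139 135 124 118 111 106 104  99  98 112 132 137 153 176
  178 160 138 131 109  75  53  51]
 [ 95 109 136 159 174 166 148 132 116 104  98  87  80 115 155 166 168 181
  179 161 141 131 108  72  52  50]
 [ 98 130 164 180 184 183 177 164 136 108  94  80  73 118 164 180 181 185
  179 162 143 130 109  72  52  50]
 [ 98 135 170 184 185 186 184 179 160 127 102  87  95 140 174 184 185 184
  179 162 143 131 108  71  52  50]
 [ 96 133 169 183 185 185 186 187 182 163 138 127 139 166 182 185 185 184
[... 246 characters left out ...]
49  49]
 [101 144 178 185 185 184 185 184 185 185 185 184 185 185 185 184 185 184
  174 150 128 120 104  68  50  50]
 [101 146 179 185 185 185 185 185 185 184 184 185 185 185 184 185 185 184
  175 149 125 119 103  68  50  51]
 [102 146 180 186 185 185 185 185 185 185 185 185 185 185 185 185 185 184
  174 149 127 118 103  67  50  48]]
(-46, 75, 72) [0.4448 0.2783 0.072 ] [[134.57 255.47]] [[133.71 172.98]]
(-67, 57, 72) [0.4243 0.2598 0.072 ] [[142.82 265.84]] [[129.12 179.88]]
(-67, 93, 72) [0.4234 0.2958 0.072 ] [[125.33 265.8 ]] [[121.52 173.18]]
(-29, 57, 88) [0.4623 0.2607 0.088 ] [[141.52 246.88]] [[143.06 167.64]]
(-29, 93, 88) [0.4614 0.2967 0.088 ] [[123.85 246.84]] [[135.23 161.31]]
```

Request:
send_rows:
  xyz:
    - [0, 0, 0]
    - [0, 0, 0]
    - [0, 0, 0]
    - [0, 0, 0]
  turn: [0, 0, 0, 0]

```text
clock: 13.53
ee_pos: [0.6823, 0.0178, 0.0838]
ee_rot: [-0.012, 1.0, -0.0, 0.002]
ft_force: [-0.6, -0.8, -0.7]
gripper_width: 0.598
gripper_force: 0.0
```

Run:
```python
from plan import *
import cv2
plan([(.6804,.0186,.080,-178.64)])
im=cv2.imread("pics/top4.png"); g=cv2.cvtColor(im,6).astype(int)
print(g[261:272,128:142:4])
```

```text
at [0.6823 0.0178 0.0838] ang -178.6 tilt z [ 3.6e-03 -1.0e-04 -1.0e+00] F [-0.6 -0.8 -0.7] w 0.598 t 13.5
  shift [0.0019, 0.0008, 0.0038] turn 0.0001
[[185 185 185 185]
 [185 185 185 185]
 [185 185 185 185]
 [185 186 185 185]
 [182 181 181 181]
 [153 153 153 153]
 [ 88  89  89  88]
 [ 53  51  54  55]
 [ 69  68  74  74]
 [ 82  84  86  86]
 [ 87  86  87  85]]
```

Request:
send_rows:
  xyz:
    - [0, 0, 0.001]
    - [0, 0, 0.001]
    - [0, 0, 0.001]
    - [0, 0, 0.001]
    - [0, 0, 0.001]
  turn: [0, 0, 0, 0, 0]

```text
clock: 13.95
ee_pos: [0.6814, 0.0176, 0.0808]
ee_rot: [-0.012, 1.0, -0.0, 0.0]
ft_force: [0.6, 0.9, -0.9]
gripper_width: 0.601
gripper_force: 0.0
```

Request:
send_rows:
  xyz:
    - [0, 0, 0]
    - [0, 0, 0]
    - [0, 0, 0]
    - [0, 0, 0]
    - [0, 0, 0]
  turn: [0, 0, 0, 0, 0]
  claw: 0
  grip_force: 60

```text
clock: 14.37
ee_pos: [0.6814, 0.0177, 0.0809]
ee_rot: [-0.012, 1.0, -0.0, 0.0]
ft_force: [-0.4, 0.2, 1.7]
gripper_width: 0.211
gripper_force: 58.6
```

Request:
send_rows:
  xyz:
    - [0, 0, 0]
    - [0, 0, 0]
    - [0, 0, 0]
    - [0, 0, 0]
    - [0, 0, 0]
  turn: [0, 0, 0, 0, 0]

```text
clock: 14.78
ee_pos: [0.6814, 0.0177, 0.0809]
ee_rot: [-0.012, 1.0, 0.0, 0.0]
ft_force: [0.1, 0.2, 2.2]
gripper_width: 0.209
gripper_force: 58.6
```

Run:
```python
from plan import *
plan([])
```

```text
at [0.6814 0.0177 0.0809] ang -178.61 tilt z [ 4.e-04  0.e+00 -1.e+00] F [0.1 0.2 2.2] w 0.209 t 14.8
```

Request:
send_rows:
  xyz:
    - [0, 0, -0.01]
    - [0, 0, -0.04]
    - [0, 0, -0.08]
    - [0, 0, -0.1]
    - [0, 0, -0.1]
  turn: [0, 0, 0, 0, 0]

```text
clock: 15.2
ee_pos: [0.6841, 0.0175, 0.1873]
ee_rot: [-0.012, 1.0, -0.0, 0.006]
ft_force: [0.4, 0.1, 0.2]
gripper_width: 0.207
gripper_force: 59.3
```

Request:
send_rows:
  xyz:
    - [0, 0, 0]
    - [0, 0, 0]
    - [0, 0, 0]
    - [0, 0, 0]
    - [0, 0, 0]
  turn: [0, 0, 0, 0, 0]

```text
clock: 15.62
ee_pos: [0.6807, 0.0176, 0.1792]
ee_rot: [-0.012, 1.0, -0.0, -0.001]
ft_force: [-0.2, -0.4, -1.3]
gripper_width: 0.204
gripper_force: 59.3
```

Run:
```python
from plan import *
from h import *
im=cv2.imread("pics/top0.png"); g=im.astype(int)
hsv=cv2.cvtColor(im,40)
print(hsv[138:158,256:272,1]); print(hsv[138:158,256:272,2])
for P in((.6804,.0186,.078),(.6814,.0177,.078),(.6804,.0186,.064)): print(P,proj('top',P),proj('side',P))
plan([(.4444,.2785,.18,-178.64)])
```

```text
[[110 109 113 111 110 107 105 105 104 107 105 105 107 107 109 107]
 [113 117 111 112 110 107 107 110 112 110 112 114 118 122 128 128]
 [111 118 114 118 114 113 119 125 128 131 135 141 140 143 147 141]
 [125 132 134 135 138 140 144 143 145 147 151 151 150 148 149 149]
 [145 144 144 149 148 136 116 102 100 110 132 147 152 147 151 148]
 [149 150 150 148 130  92  54  33  28  47  81 121 144 151 148 151]
 [146 149 143 118  77  42  14   7   7  14  32  68 116 146 150 147]
 [151 150 131  74  31  14   7   7   5   5   9  25  67 131 152 149]
 [148 150 128  61  16   5   5   5   7   5   7   9  39 112 151 152]
 [147 150 125  56  11   5   5   7   7   5   5   5  36 110 152 151]
 [146 150 127  55  13   5   7   7   7   5   5   9  38 111 148 150]
 [153 150 134  77  18   6   7   5   7   5   7  10  57 131 152 154]
 [150 148 143 102  30   8   8   9   7   6   8  22  90 142 151 148]
 [147 147 143 120  57  23  14  10   8  11  14  49 110 143 150 148]
 [151 152 149 129  78  42  31  24  24  27  40  78 122 149 146 151]
 [151 149 149 140  97  59  45  42  39  42  70 112 139 151 146 150]
 [148 149 150 144 123  92  7
[... 1325 characters left out ...]
4  99  91  89  88  87  86  90 100 119 132 136 138 138]
 [143 132 109  95  92  94  92  92  92  96 112 129 133 137 138 138]
 [140 123 100  92  93  94  94  94  95 103 118 133 135 137 138 137]
 [133 110  94  92  94  94  94  95  98 112 129 134 137 138 137 136]]
(0.6804, 0.0186, 0.078) [[263.39010634 146.49879539]] [[285.93383442 181.41480982]]
(0.6814, 0.0177, 0.078) [[263.82506495 146.05129329]] [[286.53757224 181.42115666]]
(0.6804, 0.0186, 0.064) [[263.38138351 148.21554816]] [[285.57071436 186.47464582]]
at [0.6807 0.0176 0.1792] ang -178.61 tilt z [-2.7e-03 -2.0e-04 -1.0e+00] F [-0.2 -0.4 -1.3] w 0.204 t 15.6
  shift [0.115, 0.1333, -0.0004] turn 0.0
  shift [0.115, 0.1332, -0.0004] turn 0.0
```

Request:
send_rows:
  xyz:
    - [0.115, 0.133, 0]
    - [0.115, 0.133, 0]
    - [0.115, 0.133, 0]
    - [0.115, 0.133, 0]
    - [0.115, 0.133, 0]
  turn: [0, 0, 0, 0, 0]

```text
clock: 16.03
ee_pos: [0.5584, 0.1512, 0.1801]
ee_rot: [-0.014, 1.0, 0.001, -0.003]
ft_force: [-0.0, 0.2, -0.3]
gripper_width: 0.213
gripper_force: 59.4
```

Request:
send_rows:
  xyz:
    - [0.115, 0.133, 0]
    - [0.115, 0.133, 0]
    - [0.115, 0.133, 0]
    - [0.115, 0.133, 0]
    - [0.115, 0.133, 0]
  turn: [0, 0, 0, 0, 0]

```text
clock: 16.45
ee_pos: [0.4411, 0.281, 0.1803]
ee_rot: [-0.014, 1.0, 0.0, -0.002]
ft_force: [-0.5, 0.5, -1.1]
gripper_width: 0.214
gripper_force: 59.4
```

Request:
send_rows:
  xyz:
    - [0, 0, 0]
    - [0, 0, 0]
    - [0, 0, 0]
    - [0, 0, 0]
    - [0, 0, 0]
  turn: [0, 0, 0, 0, 0]

```text
clock: 16.87
ee_pos: [0.4459, 0.277, 0.1805]
ee_rot: [-0.011, 1.0, -0.0, 0.0]
ft_force: [-0.8, -0.1, -1.5]
gripper_width: 0.209
gripper_force: 59.4
```

Request:
send_rows:
  xyz:
    - [0, 0, 0]
    - [0, 0, 0]
    - [0, 0, 0]
    - [0, 0, 0]
    - [0, 0, 0]
  turn: [0, 0, 0, 0, 0]

```text
clock: 17.28
ee_pos: [0.445, 0.2779, 0.1807]
ee_rot: [-0.012, 1.0, -0.0, -0.0]
ft_force: [0.0, -0.2, -0.8]
gripper_width: 0.207
gripper_force: 59.4
```

Run:
```python
from plan import *
plan([(.4455,.2781,.15,-178.64)])
import cv2
im=r.camera("side")["image"]; cv2.imwrite("pics/side5.png",im)
cv2.imwrite("pics/v5.png",cv2.resize(im[90:210,100:220],(720,720)[:1]*2,interpolation=2)[:600])
```

```text
at [0.445  0.2779 0.1807] ang -178.62 tilt z [-0.e+00 -1.e-04 -1.e+00] F [ 0.  -0.2 -0.8] w 0.207 t 17.3
  shift [-0.0005, 0.0002, 0.0307] turn 0.0001
```

Request:
send_rows:
  xyz:
    - [-0.0005, 0, 0.01]
    - [-0.0005, 0, 0.02]
    - [-0.0005, 0, 0.027]
    - [-0.0005, 0, 0.03]
    - [-0.0005, 0, 0.03]
  turn: [0, 0, 0, 0, 0]

```text
clock: 17.75
ee_pos: [0.4447, 0.2776, 0.1492]
ee_rot: [-0.012, 1.0, -0.001, -0.001]
ft_force: [0.2, -0.1, -0.8]
gripper_width: 0.209
gripper_force: 59.4
```

Request:
send_rows:
  xyz:
    - [0, 0, 0.002]
    - [0, 0, 0.004]
    - [0, 0, 0.006]
    - [0, 0, 0.008]
    - [0, 0, 0.008]
  turn: [0, 0, 0, 0, 0]

```text
clock: 18.17
ee_pos: [0.4454, 0.278, 0.1425]
ee_rot: [-0.012, 1.0, -0.0, -0.0]
ft_force: [0.4, 0.1, -0.9]
gripper_width: 0.207
gripper_force: 59.4
```

Run:
```python
from plan import *
plan([]); print(r.read_state()["moment"])
```

```text
at [0.4454 0.278  0.1425] ang -178.61 tilt z [-1.e-04 -1.e-04 -1.e+00] F [ 0.4  0.1 -0.9] w 0.207 t 18.2
[ 0.04716638 -0.069918   -0.02560889]
```

No resistance, and the foot is about 3 mm into the hole. Keep going in small steps.

Request:
send_rows:
  xyz:
    - [0, 0, 0.002]
    - [0, 0, 0.004]
    - [0, 0, 0.006]
    - [0, 0, 0.008]
    - [0, 0, 0.008]
  turn: [0, 0, 0, 0, 0]

```text
clock: 18.58
ee_pos: [0.4459, 0.2786, 0.1346]
ee_rot: [-0.012, 1.0, 0.001, 0.001]
ft_force: [1.6, 3.3, -1.3]
gripper_width: 0.212
gripper_force: 59.4
```

Run:
```python
from plan import *
plan([]); print(r.read_state()["moment"])
```

```text
at [0.4459 0.2786 0.1346] ang -178.62 tilt z [ 0.001   0.0014 -1.    ] F [ 1.6  3.3 -1.3] w 0.212 t 18.6
[ 0.7656355  -0.25354903  0.02590522]
```

Request:
send_rows:
  xyz:
    - [-0.0005, 0.0008, 0]
    - [-0.0005, 0.0008, 0]
    - [-0.0005, 0.0008, 0.002]
    - [-0.0005, 0.0008, 0.004]
    - [-0.0005, 0.0008, 0.004]
  turn: [0, 0, 0, 0, 0]

```text
clock: 19.0
ee_pos: [0.4459, 0.2788, 0.1303]
ee_rot: [-0.012, 1.0, -0.0, -0.0]
ft_force: [1.0, 2.8, -1.3]
gripper_width: 0.21
gripper_force: 59.3
```

Run:
```python
from plan import *
plan([]); print(r.read_state()["moment"])
```

```text
at [0.4459 0.2788 0.1303] ang -178.62 tilt z [-1.e-04 -0.e+00 -1.e+00] F [ 1.   2.8 -1.3] w 0.21 t 19.0
[ 0.4574008  -0.2058875   0.01523658]
```

Request:
send_rows:
  xyz:
    - [-0.0003, 0.0008, 0]
    - [-0.0003, 0.0008, 0]
    - [-0.0003, 0.0008, 0.002]
    - [-0.0003, 0.0008, 0.004]
    - [-0.0003, 0.0008, 0.006]
  turn: [0, 0, 0, 0, 0]

```text
clock: 19.42
ee_pos: [0.4459, 0.2792, 0.1243]
ee_rot: [-0.012, 1.0, -0.0, -0.0]
ft_force: [-0.3, 1.2, -1.4]
gripper_width: 0.211
gripper_force: 59.4
```

Run:
```python
from plan import *
plan([]); print(r.read_state()["moment"])
```

```text
at [0.4459 0.2792 0.1243] ang -178.61 tilt z [-8.e-04 -9.e-04 -1.e+00] F [-0.3  1.2 -1.4] w 0.211 t 19.4
[-0.01606812 -0.0124792  -0.03537361]
```

Request:
send_rows:
  xyz:
    - [0, 0.0003, 0.003]
    - [0, 0.0003, 0.006]
    - [0, 0.0003, 0.009]
    - [0, 0.0003, 0.012]
    - [0, 0.0003, 0.014]
  turn: [0, 0, 0, 0, 0]

```text
clock: 19.83
ee_pos: [0.446, 0.2798, 0.1101]
ee_rot: [-0.012, 1.0, -0.0, -0.0]
ft_force: [0.6, 0.5, -1.2]
gripper_width: 0.207
gripper_force: 59.4
```

Run:
```python
from plan import *
plan([]); print(r.read_state()["moment"])
```

```text
at [0.446  0.2798 0.1101] ang -178.61 tilt z [-6.e-04 -5.e-04 -1.e+00] F [ 0.6  0.5 -1.2] w 0.207 t 19.8
[ 0.0156666  -0.04590146  0.02185785]
```

Request:
send_rows:
  xyz:
    - [0, 0, 0.002]
    - [0, 0, 0.004]
    - [0, 0, 0.006]
    - [0, 0, 0.0075]
    - [0, 0, 0.0075]
  turn: [0, 0, 0, 0, 0]

```text
clock: 20.25
ee_pos: [0.446, 0.2798, 0.1029]
ee_rot: [-0.012, 1.0, -0.0, -0.0]
ft_force: [-0.1, 0.4, -1.3]
gripper_width: 0.211
gripper_force: 59.4
```

Run:
```python
from plan import *
plan([]); print(r.read_state()["moment"])
```

```text
at [0.446  0.2798 0.1029] ang -178.61 tilt z [-5.e-04 -4.e-04 -1.e+00] F [-0.1  0.4 -1.3] w 0.211 t 20.2
[ 0.000281    0.09212384 -0.05238292]
```

Request:
send_rows:
  xyz:
    - [0, 0, 0.0005]
    - [0, 0, 0.001]
    - [0, 0, 0.0013]
    - [0, 0, 0.0015]
    - [0, 0, 0.0015]
  turn: [0, 0, 0, 0, 0]

```text
clock: 20.67
ee_pos: [0.4462, 0.28, 0.1023]
ee_rot: [-0.012, 1.0, 0.0, 0.0]
ft_force: [-1.6, -1.2, 4.2]
gripper_width: 0.208
gripper_force: 60.0
```

Request:
send_rows:
  xyz:
    - [0, 0, 0]
    - [0, 0, 0]
    - [0, 0, 0]
  turn: [0, 0, 0]

```text
clock: 20.92
ee_pos: [0.4462, 0.28, 0.1023]
ee_rot: [-0.012, 1.0, 0.0, 0.0]
ft_force: [-1.9, -0.6, 4.9]
gripper_width: 0.209
gripper_force: 60.0
```

Request:
send_rows:
  xyz:
    - [0, 0, 0.0002]
    - [0, 0, 0.0004]
    - [0, 0, 0.0005]
    - [0, 0, 0.0005]
    - [0, 0, 0.0005]
  turn: [0, 0, 0, 0, 0]

```text
clock: 21.33
ee_pos: [0.4462, 0.28, 0.1022]
ee_rot: [-0.012, 1.0, 0.0, 0.0]
ft_force: [-2.3, -1.3, 8.6]
gripper_width: 0.206
gripper_force: 60.3
```

Run:
```python
from plan import *
import cv2
V=[]
for n,(x,y,w,h) in(("top",(100,170,140,110)),("side",(100,100,140,110))):
    im=r.camera(n)["image"]; V.append(cv2.resize(im[y:y+h,x:x+w],(400,314),interpolation=2))
cv2.imwrite("pics/v6.png",np.hstack(V)); plan([])
```

```text
at [0.4462 0.28   0.1022] ang -178.61 tilt z [ 6.e-04  3.e-04 -1.e+00] F [-2.  -1.   6.5] w 0.207 t 21.4
```

View pics/v6.png

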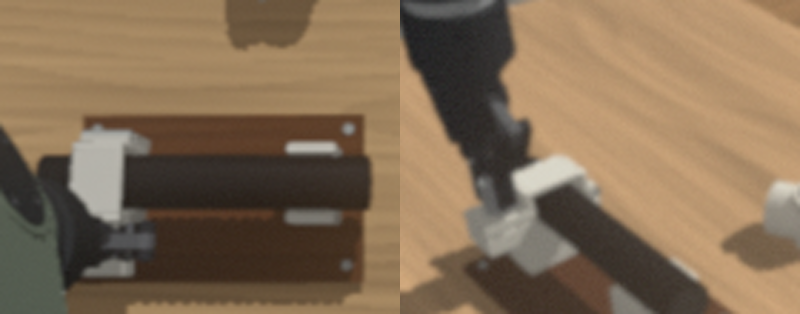

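Final view: the clamp is shut across the pipe at top-crop (100,180), the gripper holds the pin's head on the lug at (125,242), and the pipe is centred. The press is about 8 N, so I hand in.

```bash
python3 -c "
from plant import r
print(r.finish_job())"
```

```text
the job is handed in; nothing more can be done
None
```

Job handed in, result not reported: the pipe lies in both saddles, the clamp is shut on it, and the steel pin is through both lugs with its head seated and still held at about 8 N.

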